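# Slide a blank into the leaf jig and close it

### The arm

A 7-joint arm with a two-finger parallel gripper is mounted at the origin on a cart in front of the work surface, level with it; the furniture and walls round the work are solid. World frame = base frame: x ahead of the robot, y to its left, z up, the work surface at z = 0. Lengths are in m, angles in rad, forces in N, time in s.
With the tool pointing down it reaches from about 0.425 to 0.95 m from the base axis. Payload 4.7 kg.
Tool frame: the origin (TCP) lies on the centre line of the jaws, within the pads' length; the fingertips stand 22 mm ahead of it and the grasp point (between the pads) lies 3 mm ahead of it; z points along the fingers, y is the line along which they close (so a half turn about z gives the same grasp; the last joint's range is limited). The gripper opens to 85 mm and grips with 20 to 120 N. Pads are 22 mm wide; open, the fingers measure 114 mm over their backs; the gripper's body (76 mm by 85 mm) begins 54 mm behind the grasp point. The pads swing forward as they close: fully open they stand 13 mm farther back than shut.
Start: joints at [1.085, 0.469, -0.049, 1.532, 0.024, 1.141, -0.082], TCP at [0.298, -0.606, 0.253] pointing down, gripper open.
Joint ranges: [-2.59, 2.59], [-0.33, 1.99], [-1.39, 1.29], [0.1, 2.45], [-1.04, 4.18], [0.21, 1.99], [-2.66, 2.66]. Speed limits (rad/s): [2.57, 2.57, 3.14, 3.14, 3.14, 3.14, 3.14].

### API

Orientations are given as a 3x3 rotation matrix whose columns are the frame's x, y, z axes.
In Python, from station import * gives the robot as it stands.
- The arm moves only by the tool play_rows, never from a script. Its argument "rows" is a list that holds one entry, the list of rows, each a list of 6 numbers: the shift along the world's x, y, z in mm, then the turn, a rotation vector about the world's x, y, z in degrees. In form: [[[tx, ty, tz, rx, ry, rz], ...]]. A call has 1 to 5 rows; each row shifts and turns the commanded pose from where the row before left it; what a row does not reach is not made up. A row lasts 1/12 s, in which the tool goes at most 41.7 mm and 7.16 degrees, less where a joint would pass 70% of its speed; a pose out of reach is approached as far as the arm can. A call is refused whole if a number of a shift passes 41.7 or a number of a turn 7.16, either way. A call with a gripper value outside its range is refused whole. "fingers" is the finger opening in mm, from 0 to 85.4, set as the call begins (left out, the last holds). The fingers move at their own pace and stop on an object; "squeeze" is the grip in N (left out, the last holds). Time passes only in rows, so rows that do not move let the fingers close. It gives the time, the measured TCP pose, the force, the opening and the grip force at its end, in the units of the state.
- get_state(): the state, without advancing time (a new reading comes with each control period).
- get_image(name): name is "scene" or "top"; returns (picture, depth): 384x512x3 uint8, red, green, blue; 384x512 float32, m along the optical axis (not along the pixel's ray), 0 where there is no reading.
- calibration(name): a dict with "camera_matrix" (3x3 intrinsics, pixels), "eye" and "attitude" of the camera in the world. Camera axes: x right, y down, z forward; pixel columns grow to the right and rows downward; lengths in m; the calibration is good to about 2 mm. A picture is of the moment at which its call begins. calibration takes no time and is no camera call.
- sign_off(): hands the job in; it is judged then, once.
The state is a dict: "time": time; "q": joint angles; "qvel": joint speeds; "effort": joint torques, N m; "eef_pos": TCP position; "eef_rot": TCP orientation; "contact_force": force on the tool from outside, world axes, zero at the start; "wrist_torque": the same for the moment, N m; "gripper_width": finger opening in m; "finger_force": force on a finger pad.
Only numpy, scipy, OpenCV 4.12 (cv2) and the standard library are available. Lean on these libraries where they do the work, as an engineer would, in place of code of your own. Each camera call takes 0.05 s, during which the arm holds its last target. There are 200 camera calls.

### The job

Get the jig ready for drilling: press on the top blank in the sprung magazine, lightly so that the stack does not sink, and slide it out along the bed; once it is on the bed press more firmly to take it past the spring plunger, until it is hard up against the two stop pins. The blank under it stays in the magazine. Then lower the hinged leaf gently until its pilot pin has dropped through the blank's hole and the leaf lies fully shut; leave the other things on the bench alone.

Things in the scene. Friction and masses are not known exactly. Their poses are not given: they have to be found in the camera images.
- jig: dark steel leaf jig bolted to the bench, 162 x 270 mm; origin under the middle of its base at bench level. Its x points to the hinge side at the back, y along the feed lane from magazine to stop pins, z up. The bed is level, 16 mm above the bench. Two guide rails, 92 mm apart inside and 14 mm wide, run along both sides of the lane, tops 26 mm above the bench
- magazine (a point): middle of the magazine floor at the start, at jig (0, -0.062), 13.4 mm above the bench. The floor is a sprung follower that lifts the stack 0.4 mm above the bed; pressed with more than about 12 N it sinks, and the blank's leading edge then catches on the edge of the bed (51 mm from this point). An end wall as high as the rails stands 51 mm behind: no finger fits behind or beside a blank
- stop_line (a point): point on the bed midway between the two upright stop pins (10 mm thick, 11 mm high, 56 mm apart), level with the faces the blank's leading edge must touch: jig (0, 0.103), 16 mm above the bench. A blank that is home has its origin 50 mm before this point (and up to 1 mm to either side)
- plunger_nose (a point): tip of the rounded brass spring plunger, 3.5 mm proud of the near rail's inner face, 18 mm before the stop line. It yields sideways and pushes the blank against the far rail with about 4.5 N. The blank's leading edge meets it about 25 mm before home; to get past, the blank (then on the solid bed) wants a firmer press, about 15 to 20 N. This is not yet the stop
- blank: top blank in the magazine, the one to feed: loose flat plate 90 x 100 x 3 mm (jig x, y, z), about 0.21 kg, with a 12 mm hole at (-22, 25) mm. Origin at the centre of its underside, top face 3 mm above. Oiled below: slides on the bed at a friction of about 0.2, under dry fingers at 0.6 or more. Pressed with more than 40 N it bends
- next_blank: equal blank lying under the top one on the magazine's follower; origin at the centre of its underside. It stays there
- leaf (a joint): angle of the steel leaf on its hinge, rad: 0 = shut, level on the rails; starts wide open, 1.7 to 1.95, leaning back. Stiff hinge (0.25 N m): stays where left. 8 mm thick, 88 mm wide, front edge 122 mm from the hinge, 0.3 kg. An 8 mm pointed pilot pin, 93 mm from the hinge, enters the blank's hole if the blank is home, else it holds the leaf 0.1 rad open
- leaf_hinge (a point): middle of the leaf's hinge axis, which runs along the jig's y; fixed to the jig, 30 mm above the bench
- leaf_knob (a point): centre of the 22 mm black ball knob on a stem in front of the leaf's free edge, 146 mm from the hinge axis; it moves with the leaf. Shut it is 30 mm above the bench
- done_1: finished plate (three holes) lying left of the jig, another on it; bystander
- done_2: finished plate on top of the other; bystander
- caliper: steel caliper lying right of the jig, 220 mm long; bystander
- marker: black marker pen, 132 mm; bystander
Mind the look-alikes: they are no part of the job. What is shaped like the blank but black or orange is not meant.

How it is judged:
On the way, in this order (a step that is already met when the one before it is completed fails the run):
1. the blank lies flat in the nest against the stop pins, with the leaf still up (y of blank in the frame of jig above 0.0515 m and z of blank in the frame of jig below 0.0175 m and angle between the y axis of blank and the y axis of jig, either way round below 0.03 rad and value of joint leaf above 0.8 rad), for 0.2 s.
2. the leaf is shut (value of joint leaf below 0.03 rad), for 0.2 s.
At the end, for the whole second after the job is handed in: The blank lies flat on the bed, within 1.5 mm of the stop pins and square to the lane within 0.03 rad; the leaf is shut to within 0.03 rad; the second blank still lies in the magazine (within about 5 mm of its place) (y of blank in the frame of jig above 0.0515 m and z of blank in the frame of jig below 0.0175 m and angle between the y axis of blank and the y axis of jig, either way round below 0.03 rad and value of joint leaf below 0.03 rad and horizontal distance between next_blank and jig between 0.057 and 0.067 m and height (world z) of next_blank below 0.0155 m); the robot touches nothing.
It fails at once if the blank is pressed or pushed with more than 40 N (contact force between the fingers and blank above 40 N).
It fails at once if the jig or its leaf is pushed with more than 60 N (contact force between the fingers and jig above 60 N).
It fails at once if the leaf is slammed (closing faster than 3 rad/s) (velocity of joint leaf below -3 rad/s).
It fails at once if a bystander is moved by more than 20 mm (distance of any of done_1, done_2, caliper, marker from where it was at the start of the episode above 0.02 m).
It also fails if it takes over 72 s, if anything falls off the work surface, if the arm or the gripper's body presses on something with over 40 N, if the wrist force passes 120 N, or if a joint passes its speed limit or range.

## Working session

There is one attempt and no reset: what is moved stays moved. The work goes in short steps, Python scripts to look and compute and a tool call to move; the robot and the scene stay as the last step left them, time stands still between calls to the robot, and variables do not carry over. Pictures are saved under pics/ and viewed, at most 10 in all, crops included, and the job is handed in when it is done.

Besides the shell and the picture viewer there is one more tool, called after "Call:" as name([rows], argument=value, ...), one row to a line, values as JSON. play_rows: Moves the arm, as the interface text tells. Its arguments: {"type":"object","properties":{"rows":{"type":"array"},"fingers":{"type":"number"},"squeeze":{"type":"number"}},"required":["rows"]}

```bash
ls; mkdir -p pics
python3 - <<'E'
from station import *
import cv2,numpy as np
for n in("scene","top"):
    p,d=get_image(n); cv2.imwrite(f"pics/{n}0.png",p[:,:,::-1]); np.savez(f"pics/{n}0.npz",p=p,d=d)
    print(n,calibration(n))
s=get_state();print(s)
E
```

```text
pics
scene {'camera_matrix': array([[397.14077756,   0.        , 253.13648825],
       [  0.        , 397.14077756, 188.45015467],
       [  0.        ,   0.        ,   1.        ]]), 'eye': array([-0.31012781,  0.41774875,  1.05403723]), 'attitude': array([[-0.42135878, -0.6529032 ,  0.6294237 ],
       [-0.9067627 ,  0.29149529, -0.30465045],
       [ 0.01543321, -0.69910507, -0.71485237]])}
top {'camera_matrix': array([[415.04097703,   0.        , 251.84288996],
       [  0.        , 415.04097703, 192.57249   ],
       [  0.        ,   0.        ,   1.        ]]), 'eye': array([ 0.31395283, -0.01768245,  1.29321932]), 'attitude': array([[-0.03531616, -0.97916829,  0.19995556],
       [-0.99937454,  0.03496538, -0.0052866 ],
       [-0.00181505, -0.2000172 , -0.97979071]])}
{'time': 0.1, 'q': array([ 1.0851103 ,  0.46938011, -0.04860139,  1.53356432,  0.02410562,
        1.14100243, -0.08231235]), 'qvel': array([-1.19741934e-03, -1.95966916e-03,  1.08789151e-03, -2.19514874e-03,
       -7.35917397e-04,  3.51101569e-05,  5.65627218e-06]), 'effort': array([ 5.14020703e-04, -5.11515248e+01, -4.73145163e-02, -2.38390481e+01,
        1.06973384e-02,  4.39557218e-03,  1.52814056e-05]), 'eef_pos': array([ 0.29752276, -0.60535489,  0.25235762]), 'eef_rot': array([[ 8.97463855e-01,  4.41087212e-01, -8.36475144e-04],
       [ 4.41088001e-01, -8.97462505e-01,  1.55806400e-03],
       [-6.34629696e-05, -1.76726528e-03, -9.99998436e-01]]), 'contact_force': array([ 1.61739909, -0.3072288 ,  0.60182771]), 'wrist_torque': array([ 0.03007725,  0.05193762, -0.04485548]), 'finger_force': 0.0, 'gripper_width': 0.08524224133038581}
```

View pics/scene0.png

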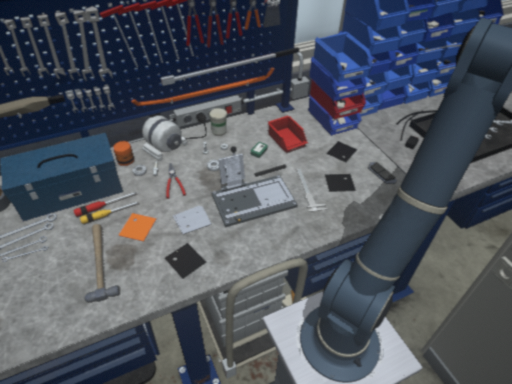

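View pics/top0.png

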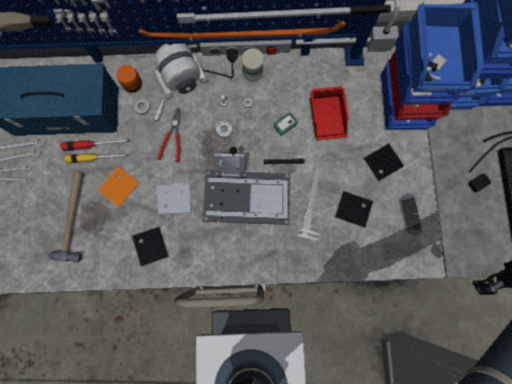

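Run:
```python
import cv2,numpy as np
a=np.load("pics/top0.npz")['p'][135:235,190:330,::-1]
b=np.load("pics/scene0.npz")['p'][145:230,200:330,::-1]
a=cv2.resize(a,(560,400),interpolation=cv2.INTER_CUBIC)
cv2.imwrite("pics/c1.png",a)
cv2.imwrite("pics/c2.png",cv2.resize(b,(780,510),interpolation=cv2.INTER_CUBIC))
```

```text
(no output)
```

View pics/c1.png

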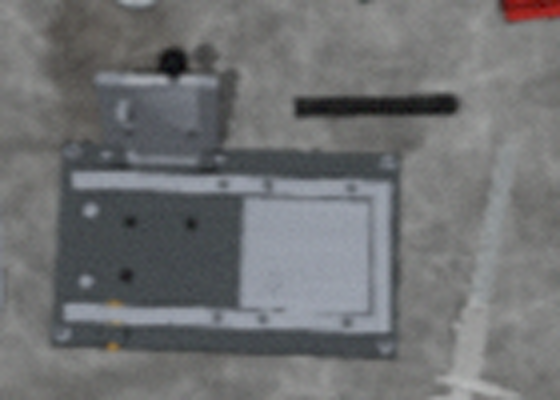

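View pics/c2.png

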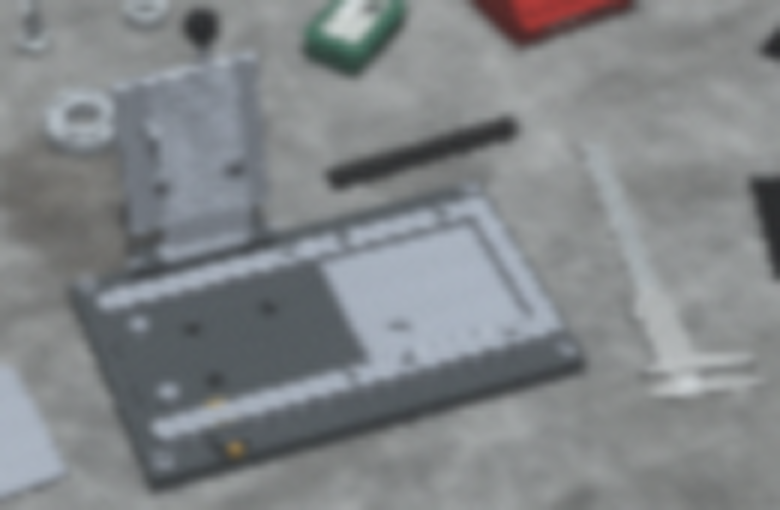

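```bash
cat > h.py <<'E'
import numpy as np
from station import *
from scipy.optimize import least_squares
C={n:calibration(n) for n in("scene","top")}
def proj(n,P):
    c=C[n];p=(np.atleast_2d(P)-c["eye"])@c["attitude"];u=p@c["camera_matrix"].T
    return u[:,:2]/u[:,2:]
def jw(j,J):
    x,y,a=j[:3];R=np.array([[np.cos(a),-np.sin(a),0],[np.sin(a),np.cos(a),0],[0,0,1]])
    return np.atleast_2d(J)@R.T+[x,y,0]
E
python3 - <<'E'
from h import *
h=.016
T=[((63,148),(.081,.135,h)),((398,158),(.081,-.135,h)),((395,357),(-.081,-.135,h)),((53,345),(-.081,.135,h)),
((90,210),(.028,.108,.027)),((86,282),(-.028,.108,.027)),((243,197),(.045,-.012,.0194)),((238,308),(-.045,-.012,.0194))]
S=[((75,290),(.081,.135,h)),((480,183),(.081,-.135,h)),((582,365),(-.081,-.135,h)),((152,488),(-.081,.135,h)),
((139,324),(.028,.108,.027)),((168,390),(-.028,.108,.027)),((320,263),(.045,-.012,.0194)),((366,363),(-.045,-.012,.0194))]
uT=np.array([t[0] for t in T])/4+[190,135]-.375;uS=np.array([t[0] for t in S])/6+[200,145]-.4
J=np.array([t[1] for t in T])
def f(v,w=(1,1)):
    P=jw(v,J);return np.r_[w[0]*(proj("top",P)-uT).ravel(),w[1]*(proj("scene",P)-uS).ravel()]
for w in((1,1),(1,0),(0,1)):
    r=least_squares(f,[.5,0,0],args=(w,));print(r.x,np.degrees(r.x[2]))
    if w==(1,1): j=r.x; print(f(j).reshape(-1,2).round(1).tolist())
print("mag,stop,hinge",jw(j,[[0,-.062,.0134],[0,.103,.016],[.07,.05,.03]]))
uk=np.array([[172/4+190-.375,62/4+135-.375],[203/6+200-.4,28/6+145-.4]])
k=least_squares(lambda X:np.r_[(proj("top",X)-uk[0]).ravel(),(proj("scene",X)-uk[1]).ravel()],[.55,0,.1])
print("knob",k.x,k.fun)
R=np.linalg.inv(np.array([[np.cos(j[2]),-np.sin(j[2])],[np.sin(j[2]),np.cos(j[2])]]));print("knob in jig",R@(k.x[:2]-j[:2]))
d=np.load("pics/top0.npz")['d'];print(d[183-2:183+3,255:260])
E
```

```text
[ 0.55859945 -0.00631992 -0.06985757] -4.0025438668861675
[[-0.7, -0.3], [0.6, -0.0], [0.5, 1.1], [-1.2, 1.1], [-0.2, 0.0], [-0.2, -0.3], [0.2, -0.2], [0.4, 0.3], [-1.2, -0.7], [-0.2, -0.5], [1.2, -1.1], [-0.1, -0.9], [-0.3, -0.3], [-0.2, -0.0], [-0.4, -0.2], [1.1, 0.4]]
[ 0.55940288 -0.00661759 -0.06658615] -3.815105329716454
[ 0.55679757 -0.00558742 -0.07608088] -4.359113174037271
mag,stop,hinge [[ 0.55427181 -0.0681687   0.0134    ]
 [ 0.56578893  0.09642885  0.016     ]
 [ 0.63191876  0.03867207  0.03      ]]
knob [0.66620307 0.02525276 0.1716564 ] [ 0.29144183  0.17348303 -0.40389687 -0.09301999]
knob in jig [0.10513737 0.03900649]
[[1.2949619 1.3039851 1.2983664 1.3007848 1.2958236]
 [1.3036408 1.2981119 1.2986987 1.3008986 1.3003997]
 [1.3058416 1.2994623 1.2996666 1.3009065 1.2972611]
 [1.2989098 1.3078325 1.3073778 1.3068631 1.3121595]
 [1.3026345 1.3089333 1.3105742 1.2990319 1.3054389]]
```

Call:
play_rows([
  [[17.4,36.5,0,0,0,-2],[17.4,36.5,0,0,0,-2],[17.4,36.5,0,0,0,-2],[17.4,36.5,0,0,0,-2],[17.4,36.5,0,0,0,-2]],
], fingers=0, squeeze=20)

```text
time: 0.52
eef_pos: [0.385, -0.4213, 0.2529]
eef_rot: [[0.961, 0.277, -0.001], [0.277, -0.961, 0.001], [-0.0, -0.001, -1.0]]
contact_force: [0.3, 1.1, -0.2]
gripper_width: 0.0253
finger_force: 0.0
```

Call:
play_rows([
  [[17.4,36.5,0,0,0,-2],[17.4,36.5,0,0,0,-2],[17.4,36.5,0,0,0,-2],[17.4,36.5,0,0,0,-2],[17.4,36.5,0,0,0,-2]],
])

```text
time: 0.93
eef_pos: [0.472, -0.2388, 0.2532]
eef_rot: [[0.994, 0.106, -0.0], [0.106, -0.994, -0.0], [-0.0, 0.0, -1.0]]
contact_force: [1.2, -1.2, -0.1]
gripper_width: 0.0002
finger_force: 0.0
```

Call:
play_rows([
  [[17.4,36.5,0,0,0,-2],[17.4,36.5,0,0,0,-2],[17.4,36.5,0,0,0,-2],[17.4,36.5,0,0,0,-2],[0,0,0,0,0,0]],
])

```text
time: 1.35
eef_pos: [0.5442, -0.0846, 0.2534]
eef_rot: [[1.0, -0.019, 0.002], [-0.019, -1.0, 0.005], [0.002, -0.005, -1.0]]
contact_force: [0.6, 0.8, 0.6]
gripper_width: -0.0001
finger_force: 0.0
```

Call:
play_rows([
  [[15,26,-30,0,0,-3],[0,0,-38,0,0,0],[0,0,-38,0,0,0],[0,0,-38,0,0,0],[0,0,-30,0,0,0]],
])

```text
time: 1.77
eef_pos: [0.5545, -0.0692, 0.077]
eef_rot: [[0.997, -0.083, -0.003], [-0.083, -0.997, 0.0], [-0.003, 0.0, -1.0]]
contact_force: [0.1, -0.1, -0.4]
gripper_width: -0.0003
finger_force: 0.0
```

Call:
play_rows([
  [[0,0,-15,0,0,0],[0,0,0,0,0,0],[0,0,0,0,0,0],[0,0,0,0,0,0]],
])

```text
time: 2.1
eef_pos: [0.557, -0.0694, 0.066]
eef_rot: [[0.996, -0.084, 0.002], [-0.084, -0.996, -0.0], [0.002, 0.0, -1.0]]
contact_force: [0.1, -0.2, 0.2]
gripper_width: 0.0002
finger_force: 0.0
```

Run:
```python
from h import *
import cv2
s=get_state();print(s["eef_pos"],s["eef_rot"].round(4),s["contact_force"])
p,d=get_image("scene");a=p[95:230,200:380,::-1]
cv2.imwrite("pics/c3.png",cv2.resize(a,(720,540),interpolation=cv2.INTER_CUBIC))
```

```text
[ 0.55703055 -0.06942003  0.06598282] [[ 9.964e-01 -8.420e-02  2.000e-03]
 [-8.420e-02 -9.964e-01 -2.000e-04]
 [ 2.100e-03  0.000e+00 -1.000e+00]] [ 0.08225838 -0.1893825   0.21700301]
```

View pics/c3.png

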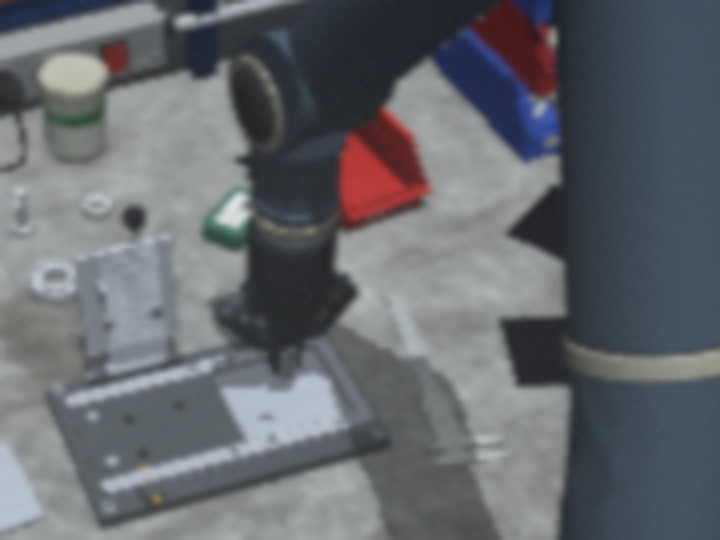

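Call:
play_rows([
  [[2,11,-10,0,0,0.8],[0,0,-8,0,0,0],[0,0,-3.5,0,0,0],[0,0,0,0,0,0],[0,0,0,0,0,0]],
])

```text
time: 2.57
eef_pos: [0.5578, -0.0583, 0.043]
eef_rot: [[0.998, -0.07, -0.001], [-0.07, -0.998, -0.0], [-0.001, 0.0, -1.0]]
contact_force: [0.3, 0.5, 0.4]
gripper_width: -0.0
finger_force: 0.0
```

Call:
play_rows([
  [[0,0,-1,0,0,0],[0,0,0,0,0,0]],
])

```text
time: 2.73
eef_pos: [0.5582, -0.0585, 0.0424]
eef_rot: [[0.998, -0.071, 0.0], [-0.071, -0.998, -0.0], [0.0, 0.0, -1.0]]
contact_force: [0.8, -0.5, 0.0]
gripper_width: -0.0
finger_force: 0.0
```

Call:
play_rows([
  [[0,0,-0.5,0,0,0],[0,0,0,0,0,0]],
])

```text
time: 2.9
eef_pos: [0.5582, -0.0584, 0.042]
eef_rot: [[0.998, -0.07, 0.0], [-0.07, -0.998, -0.0], [0.0, 0.0, -1.0]]
contact_force: [0.0, -0.2, 0.9]
gripper_width: 0.0002
finger_force: 0.0
```

Call:
play_rows([
  [[0,0,-0.5,0,0,0],[0,0,0,0,0,0]],
])

```text
time: 3.07
eef_pos: [0.5582, -0.0584, 0.0415]
eef_rot: [[0.998, -0.07, 0.0], [-0.07, -0.998, -0.0], [0.0, 0.0, -1.0]]
contact_force: [-0.3, 1.0, 0.8]
gripper_width: 0.0001
finger_force: 0.5
```

Call:
play_rows([
  [[0,0,-0.4,0,0,0],[0,0,0,0,0,0]],
])

```text
time: 3.23
eef_pos: [0.5582, -0.0583, 0.0415]
eef_rot: [[0.998, -0.07, 0.0], [-0.07, -0.998, -0.0], [0.0, 0.0, -1.0]]
contact_force: [-1.4, 0.5, 3.9]
gripper_width: -0.0
finger_force: 2.3
```

Call:
play_rows([
  [[0,0,-0.3,0,0,0],[0,0,0,0,0,0]],
])

```text
time: 3.4
eef_pos: [0.5583, -0.0584, 0.0415]
eef_rot: [[0.998, -0.07, 0.0], [-0.07, -0.998, -0.0], [0.0, 0.0, -1.0]]
contact_force: [-2.1, 0.1, 7.6]
gripper_width: 0.0
finger_force: 3.6
```

Call:
play_rows([
  [[0.1,1.5,0,0,0,0],[0.1,2,0,0,0,0],[0.2,2,0,0,0,0],[0,0,0,0,0,0]],
])

```text
time: 3.73
eef_pos: [0.5593, -0.0535, 0.0415]
eef_rot: [[0.998, -0.07, 0.002], [-0.07, -0.998, -0.001], [0.002, 0.001, -1.0]]
contact_force: [-0.1, -1.7, 4.6]
gripper_width: 0.0
finger_force: 2.7
```

Call:
play_rows([
  [[0.1,2,0,0,0,0],[0.1,2,0,0,0,0],[0.2,2,0,0,0,0],[0,0,0,0,0,0]],
])

```text
time: 4.07
eef_pos: [0.5598, -0.0475, 0.0415]
eef_rot: [[0.998, -0.07, 0.002], [-0.07, -0.998, -0.001], [0.002, 0.001, -1.0]]
contact_force: [-0.5, -1.5, 6.2]
gripper_width: 0.0003
finger_force: 2.8
```

Run:
```python
from h import *
import cv2
p,d=get_image("scene");a=p[145:230,200:330,::-1]
cv2.imwrite("pics/c4.png",cv2.resize(a,(780,510),interpolation=cv2.INTER_CUBIC))
```

```text
(no output)
```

View pics/c4.png

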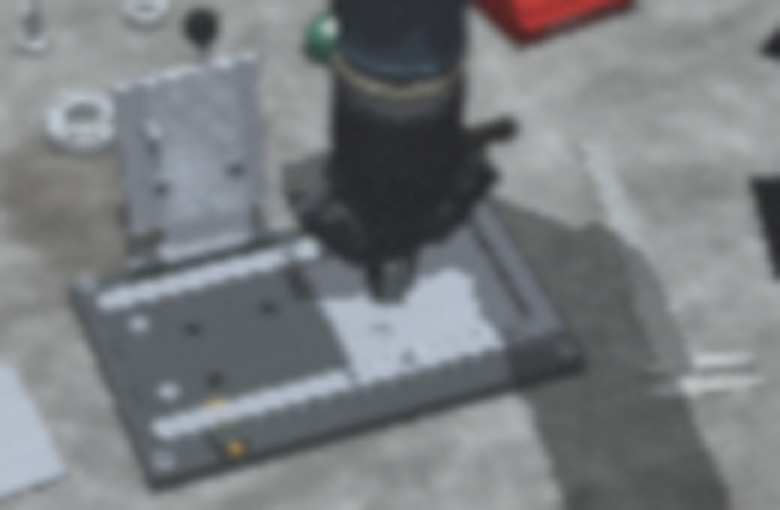

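Call:
play_rows([
  [[0.3,4,0,0,0,0],[0.3,4,0,0,0,0],[0.3,4,0,0,0,0],[0.3,4,0,0,0,0],[0,0,0,0,0,0]],
])

```text
time: 4.53
eef_pos: [0.5611, -0.0308, 0.0415]
eef_rot: [[0.998, -0.07, 0.002], [-0.07, -0.998, -0.001], [0.002, 0.0, -1.0]]
contact_force: [-0.3, 0.1, 5.6]
gripper_width: 0.0001
finger_force: 2.7
```

Call:
play_rows([
  [[0.3,4,0,0,0,0],[0.3,4,0,0,0,0],[0.3,4,0,0,0,0],[0.3,4,0,0,0,0],[0,0,0,0,0,0]],
])

```text
time: 4.95
eef_pos: [0.5622, -0.0147, 0.0414]
eef_rot: [[0.998, -0.07, 0.002], [-0.07, -0.998, -0.0], [0.002, 0.0, -1.0]]
contact_force: [0.1, -0.8, 6.1]
gripper_width: 0.0004
finger_force: 2.9
```

Call:
play_rows([
  [[0.3,4,0,0,0,0],[0.3,4,0,0,0,0],[0.3,4,0,0,0,0],[0.3,4,0,0,0,0],[0,0,0,0,0,0]],
])

```text
time: 5.37
eef_pos: [0.5633, 0.0013, 0.0413]
eef_rot: [[0.998, -0.07, 0.002], [-0.07, -0.998, -0.0], [0.002, 0.0, -1.0]]
contact_force: [-1.0, 0.8, 4.8]
gripper_width: -0.0001
finger_force: 2.7
```

Call:
play_rows([
  [[0.3,4,0,0,0,0],[0.3,4,0,0,0,0],[0.3,4,0,0,0,0],[0,0,0,0,0,0],[0,0,0,0,0,0]],
])

```text
time: 5.78
eef_pos: [0.5642, 0.0133, 0.0413]
eef_rot: [[0.998, -0.07, 0.002], [-0.07, -0.998, -0.0], [0.002, -0.0, -1.0]]
contact_force: [-0.1, -1.6, 6.2]
gripper_width: -0.0
finger_force: 2.7
```

Run:
```python
from h import *
import cv2
p,d=get_image("scene");a=p[145:230,200:330,::-1]
cv2.imwrite("pics/c5.png",cv2.resize(a,(780,510),interpolation=cv2.INTER_CUBIC))
```

```text
(no output)
```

View pics/c5.png

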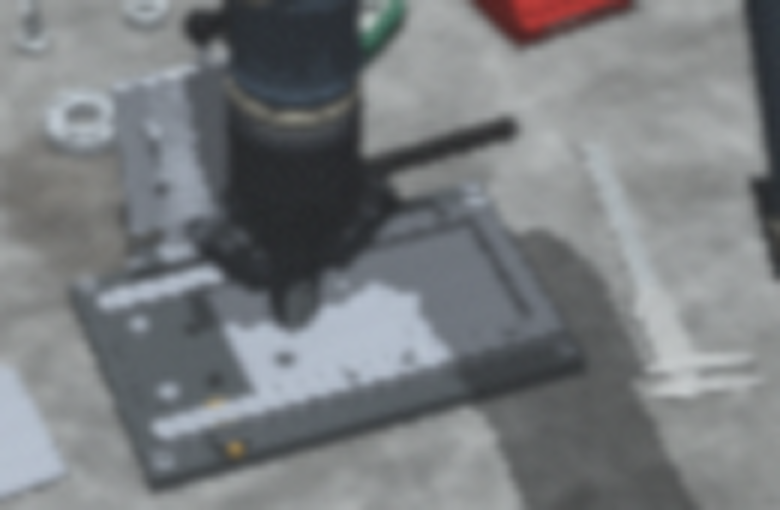

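Call:
play_rows([
  [[0.3,4,0,0,0,0],[0.3,4,0,0,0,0],[0.2,3,0,0,0,0],[0,0,-0.6,0,0,0],[0,0,-0.5,0,0,0]],
])

```text
time: 6.25
eef_pos: [0.565, 0.0239, 0.0412]
eef_rot: [[0.998, -0.071, 0.001], [-0.071, -0.998, -0.001], [0.001, 0.001, -1.0]]
contact_force: [-3.7, -1.3, 17.4]
gripper_width: 0.0001
finger_force: 8.9
```

Call:
play_rows([
  [[0,0,0,0,0,0],[0.1,2,0,0,0,0],[0.1,2,0,0,0,0]],
])

```text
time: 6.5
eef_pos: [0.5656, 0.026, 0.0412]
eef_rot: [[0.997, -0.072, 0.002], [-0.072, -0.997, -0.003], [0.002, 0.003, -1.0]]
contact_force: [-0.6, -5.6, 12.6]
gripper_width: -0.0004
finger_force: 6.2
```

Call:
play_rows([
  [[0.1,2,-0.5,0,0,0],[0.1,2,-0.2,0,0,0],[0.1,2,0,0,0,0]],
])

```text
time: 6.75
eef_pos: [0.566, 0.0304, 0.0412]
eef_rot: [[0.997, -0.073, 0.002], [-0.073, -0.997, -0.005], [0.003, 0.004, -1.0]]
contact_force: [-3.3, -7.7, 18.4]
gripper_width: -0.0001
finger_force: 9.0
```

Call:
play_rows([
  [[0.1,2,0,0,0,0],[0.1,2,0,0,0,0],[0.1,2,0,0,0,0]],
])

```text
time: 7.0
eef_pos: [0.5664, 0.0354, 0.0412]
eef_rot: [[0.997, -0.073, 0.002], [-0.073, -0.997, -0.006], [0.002, 0.006, -1.0]]
contact_force: [-3.2, -11.9, 18.9]
gripper_width: 0.0
finger_force: 9.2
```

Call:
play_rows([
  [[0.1,2,0,0,0,0],[0.1,2,0,0,0,0],[0.1,2,0,0,0,0]],
])

```text
time: 7.25
eef_pos: [0.5668, 0.0407, 0.0412]
eef_rot: [[0.997, -0.074, 0.002], [-0.074, -0.997, -0.006], [0.003, 0.006, -1.0]]
contact_force: [-2.1, -9.4, 17.5]
gripper_width: -0.0001
finger_force: 8.9
```

Call:
play_rows([
  [[0.1,2,0,0,0,0],[0.1,2,0,0,0,0],[0.1,2,0,0,0,0]],
])

```text
time: 7.5
eef_pos: [0.5672, 0.0474, 0.041]
eef_rot: [[0.997, -0.074, 0.003], [-0.074, -0.997, -0.006], [0.003, 0.005, -1.0]]
contact_force: [-1.8, -9.0, 16.6]
gripper_width: 0.0001
finger_force: 8.3
```

Call:
play_rows([
  [[0.1,2,0,0,0,0],[0.1,2,0,0,0,0],[0,0,0,0,0,0]],
])

```text
time: 7.75
eef_pos: [0.5676, 0.0524, 0.0411]
eef_rot: [[0.997, -0.073, 0.003], [-0.073, -0.997, -0.004], [0.004, 0.004, -1.0]]
contact_force: [-1.3, -7.0, 15.5]
gripper_width: -0.0001
finger_force: 7.9
```

Run:
```python
from h import *
import cv2
print(get_state()["contact_force"])
p,d=get_image("scene");a=p[145:230,200:330,::-1]
q,d=get_image("top");b=q[135:235,190:330,::-1]
cv2.imwrite("pics/c6.png",np.hstack([cv2.resize(a,(390,255),interpolation=cv2.INTER_CUBIC),cv2.resize(b,(357,255),interpolation=cv2.INTER_CUBIC)]))
```

```text
[-1.31263929 -6.98103637 15.51830151]
```

View pics/c6.png

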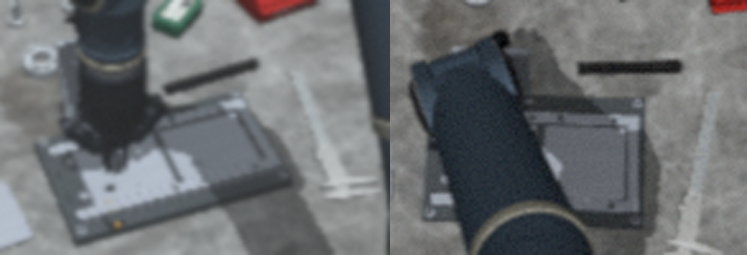

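Call:
play_rows([
  [[0.1,1.5,-0.2,0,0,0],[0.1,1.5,0,0,0,0],[0,0,0,0,0,0]],
])

```text
time: 8.1
eef_pos: [0.5678, 0.0548, 0.041]
eef_rot: [[0.997, -0.073, 0.003], [-0.073, -0.997, -0.005], [0.003, 0.005, -1.0]]
contact_force: [-0.7, -9.0, 17.6]
gripper_width: -0.0001
finger_force: 8.8
```

Call:
play_rows([
  [[0.1,1,0,0,0,0],[0.1,1,0,0,0,0],[0,0,0,0,0,0]],
])

```text
time: 8.35
eef_pos: [0.568, 0.0565, 0.041]
eef_rot: [[0.997, -0.073, 0.003], [-0.073, -0.997, -0.006], [0.003, 0.005, -1.0]]
contact_force: [-1.8, -9.6, 17.2]
gripper_width: -0.0001
finger_force: 9.0
```

Call:
play_rows([
  [[0.1,1,0,0,0,0],[0.1,1,0,0,0,0],[0,0,0,0,0,0]],
])

```text
time: 8.6
eef_pos: [0.568, 0.0568, 0.041]
eef_rot: [[0.997, -0.074, 0.002], [-0.074, -0.997, -0.008], [0.002, 0.008, -1.0]]
contact_force: [-2.3, -12.2, 19.6]
gripper_width: -0.0001
finger_force: 9.6
```

Call:
play_rows([
  [[0,1,0,0,0,0],[0,1,0,0,0,0],[0,0,0,0,0,0],[0,0,0,0,0,0]],
])

```text
time: 8.93
eef_pos: [0.5683, 0.0587, 0.041]
eef_rot: [[0.997, -0.075, 0.003], [-0.075, -0.997, -0.007], [0.003, 0.007, -1.0]]
contact_force: [-2.4, -12.3, 18.3]
gripper_width: -0.0001
finger_force: 9.2
```

Call:
play_rows([
  [[0,-1,4,0,0,0],[0,0,25,0,0,0],[0,0,38,0,0,0],[0,0,40,0,0,0],[0,0,40,0,0,0]],
])

```text
time: 9.35
eef_pos: [0.5654, 0.0646, 0.1865]
eef_rot: [[0.998, -0.07, -0.002], [-0.07, -0.998, 0.0], [-0.002, -0.0, -1.0]]
contact_force: [1.7, 0.3, -0.4]
gripper_width: 0.0001
finger_force: 0.0
```

Call:
play_rows([
  [[0,0,40,0,0,0],[0,-40,15,0,0,0],[0,-40,0,0,0,0],[0,-20,0,0,0,0],[0,0,0,0,0,0]],
], fingers=46)

```text
time: 9.77
eef_pos: [0.5659, -0.0413, 0.2403]
eef_rot: [[0.997, -0.079, -0.0], [-0.079, -0.997, -0.003], [0.0, 0.003, -1.0]]
contact_force: [-0.2, -0.4, -0.2]
gripper_width: 0.0459
finger_force: 0.0
```

Run:
```python
from h import *
import cv2
s=get_state();print(s["eef_pos"],s["eef_rot"].round(3))
p,d=get_image("scene");a=p[145:230,200:330,::-1]
q,d=get_image("top");np.savez("pics/s7.npz",p=p,q=q)
cv2.imwrite("pics/c7.png",cv2.resize(a,(780,510),interpolation=cv2.INTER_CUBIC))
```

```text
[ 0.56590556 -0.04132377  0.24026467] [[ 0.997 -0.079 -0.   ]
 [-0.079 -0.997 -0.003]
 [ 0.     0.003 -1.   ]]
```

View pics/c7.png

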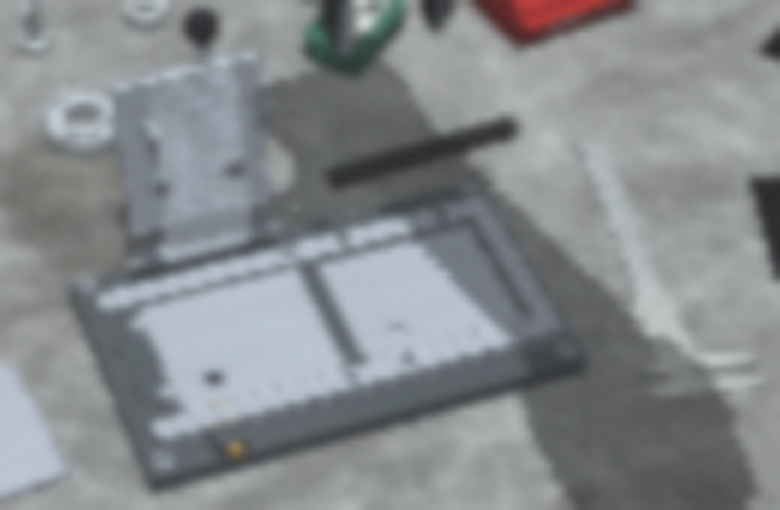

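Run:
```python
from h import *
j=[.5586,-.0063,-.0699]
P=proj("scene",jw(j,[[-.022,.078,.019],[-.022,.076,.019],[.045,.003,.019],[-.045,.003,.019],[.045,-.012,.0164],[-.045,-.012,.0164],[.028,.108,.027],[-.028,.108,.027]]))
print(((P-[200,145]+.4)*6).round(0))
```

```text
[[213. 378.]
 [217. 377.]
 [294. 269.]
 [348. 373.]
 [317. 265.]
 [372. 369.]
 [137. 322.]
 [167. 390.]]
```

Call:
play_rows([
  [[33,22,0,0,0,0],[33,22,0,0,0,0],[33,22,0,0,0,0.6],[0,0,0,0,0,0],[0,0,0,0,0,0]],
])

```text
time: 10.28
eef_pos: [0.6657, 0.0361, 0.2387]
eef_rot: [[0.999, -0.053, -0.002], [-0.053, -0.999, 0.003], [-0.002, -0.002, -1.0]]
contact_force: [0.4, -0.0, -0.5]
gripper_width: 0.0461
finger_force: 0.0
```

Call:
play_rows([
  [[0,0,0,0,0,0],[0,0,0,0,0,0]],
])

```text
time: 10.45
eef_pos: [0.6644, 0.0311, 0.24]
eef_rot: [[0.998, -0.06, -0.001], [-0.06, -0.998, -0.0], [-0.001, 0.001, -1.0]]
contact_force: [1.4, -0.1, 1.3]
gripper_width: 0.046
finger_force: 0.0
```

Run:
```python
from h import *
import cv2
s=get_state();print(s["eef_pos"],s["eef_rot"].round(3))
p,d=get_image("scene");a=p[90:180,190:310,::-1]
cv2.imwrite("pics/c8.png",cv2.resize(a,(720,540),interpolation=cv2.INTER_CUBIC))
```

```text
[0.66439164 0.03114824 0.23995167] [[ 0.998 -0.06  -0.001]
 [-0.06  -0.998 -0.   ]
 [-0.001  0.001 -1.   ]]
```

View pics/c8.png

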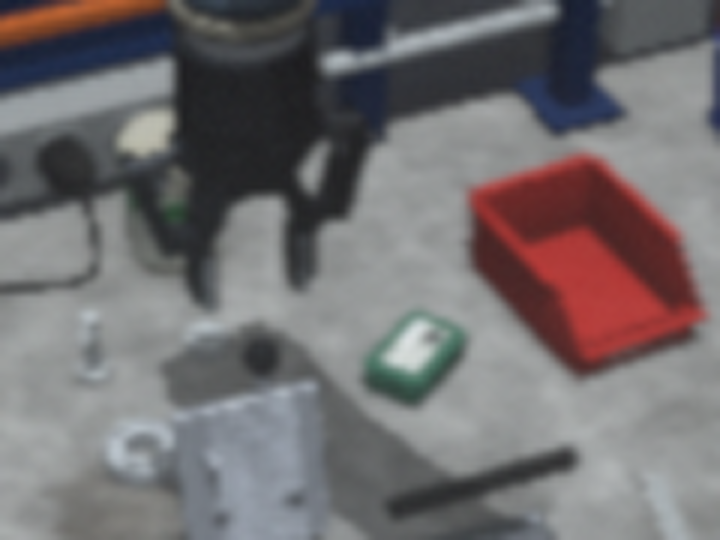

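Call:
play_rows([
  [[2,-5,0,0,0,-0.6],[0,0,-25,0,0,0],[0,0,-20,0,0,0],[0,0,-9,0,0,0],[0,0,0,0,0,0]],
])

```text
time: 10.92
eef_pos: [0.6657, 0.0251, 0.184]
eef_rot: [[0.997, -0.071, -0.005], [-0.071, -0.997, -0.001], [-0.005, 0.001, -1.0]]
contact_force: [-0.2, 0.8, -0.2]
gripper_width: 0.0459
finger_force: 0.0
```

Call:
play_rows([
  [[0,0,0,0,0,0],[0,0,0,0,0,0],[0,0,0,0,0,0],[0,0,0,0,0,0],[0,0,0,0,0,0]],
], fingers=10, squeeze=20)

```text
time: 11.33
eef_pos: [0.6682, 0.026, 0.1879]
eef_rot: [[0.998, -0.07, 0.003], [-0.07, -0.998, -0.0], [0.003, 0.0, -1.0]]
contact_force: [-0.1, -0.7, 3.6]
gripper_width: 0.02
finger_force: 19.8
```

Call:
play_rows([
  [[0,0,0,0,0,0],[0,0,0,0,0,0],[0,0,-6,0,0,0],[0,0,-5,0,0,0],[0,0,0,0,0,0]],
], fingers=46)

```text
time: 11.75
eef_pos: [0.6663, 0.0262, 0.1733]
eef_rot: [[0.998, -0.07, -0.003], [-0.07, -0.998, -0.0], [-0.003, 0.001, -1.0]]
contact_force: [-0.3, 0.1, 0.2]
gripper_width: 0.0462
finger_force: 0.0
```

Call:
play_rows([
  [[0,0,0,0,0,0],[0,0,0,0,0,0],[0,0,0,0,0,0],[0,0,0,0,0,0],[0,0,0,0,0,0]],
], fingers=10, squeeze=25)

```text
time: 12.17
eef_pos: [0.6673, 0.0261, 0.1752]
eef_rot: [[0.998, -0.07, -0.0], [-0.07, -0.998, -0.0], [-0.0, 0.0, -1.0]]
contact_force: [0.1, -1.3, -2.2]
gripper_width: 0.0202
finger_force: 24.5
```

Run:
```python
from h import *
import cv2
s=get_state();print(s["eef_pos"],s["contact_force"])
p,d=get_image("scene");a=p[110:190,200:300,::-1]
q,d=get_image("top")
cv2.imwrite("pics/c9.png",np.hstack([cv2.resize(a,(500,400),interpolation=cv2.INTER_CUBIC),cv2.resize(q[130:230,190:265,::-1],(300,400),interpolation=cv2.INTER_CUBIC)]))
```

```text
[0.66733408 0.02606256 0.17517119] [ 0.13832273 -1.3301416  -2.22702637]
```

View pics/c9.png

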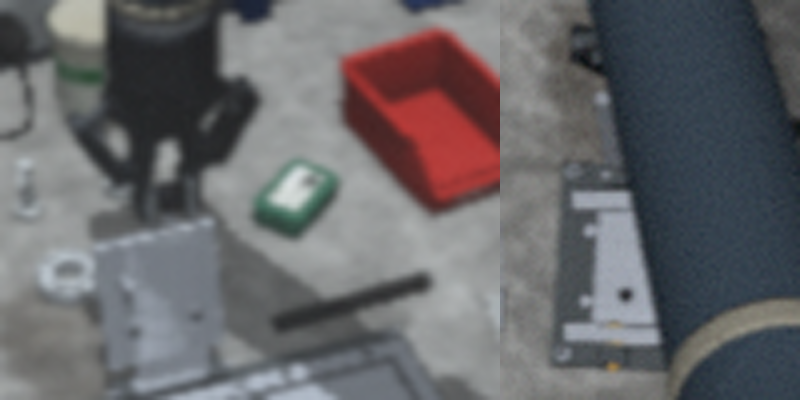

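Call:
play_rows([
  [[0,0,0,0,0,0],[0,0,0,0,0,0],[0,0,6,0,0,0],[0,0,5,0,0,0],[0,0,0,0,0,0]],
], fingers=46)

```text
time: 12.68
eef_pos: [0.6684, 0.0265, 0.1883]
eef_rot: [[0.998, -0.07, 0.003], [-0.07, -0.998, 0.0], [0.003, -0.001, -1.0]]
contact_force: [0.7, -0.6, 1.4]
gripper_width: 0.046
finger_force: 0.0
```

Call:
play_rows([
  [[0,0,0,0,0,0],[0,0,0,0,0,0],[0,0,0,0,0,0],[0,0,0,0,0,0],[0,0,0,0,0,0]],
], fingers=10, squeeze=25)

```text
time: 13.1
eef_pos: [0.6675, 0.026, 0.1867]
eef_rot: [[0.998, -0.07, 0.0], [-0.07, -0.998, -0.0], [0.0, 0.0, -1.0]]
contact_force: [-0.9, -0.7, 4.1]
gripper_width: 0.0197
finger_force: 24.3
```

Run:
```python
from h import *
s=get_state();print(s["eef_pos"],s["contact_force"])
# knob arc about hinge, radius .146, in jig x/z; grip offset kept from knob estimate
th0=np.arctan2(.1417,-.035); a=-.0699
ths=np.linspace(1.816,0.0,31)
P=np.c_[-.146*np.cos(ths),.146*np.sin(ths)]; D=np.diff(P,axis=0)*1000
for t,d in zip(ths[1:],D): print(round(t,2),(d[0]*np.cos(a)).round(1),(d[0]*np.sin(a)).round(1),d[1].round(1))
```

```text
[0.66752688 0.02603065 0.18665939] [-0.8894545  -0.65852902  4.09292072]
1.76 -8.6 0.6 1.9
1.69 -8.7 0.6 1.4
1.63 -8.8 0.6 0.8
1.57 -8.8 0.6 0.3
1.51 -8.8 0.6 -0.2
1.45 -8.8 0.6 -0.8
1.39 -8.7 0.6 -1.3
1.33 -8.6 0.6 -1.8
1.27 -8.5 0.6 -2.4
1.21 -8.3 0.6 -2.9
1.15 -8.2 0.6 -3.4
1.09 -7.9 0.6 -3.9
1.03 -7.7 0.5 -4.3
0.97 -7.4 0.5 -4.8
0.91 -7.1 0.5 -5.2
0.85 -6.8 0.5 -5.6
0.79 -6.4 0.5 -6.0
0.73 -6.1 0.4 -6.4
0.67 -5.7 0.4 -6.8
0.61 -5.2 0.4 -7.1
0.54 -4.8 0.3 -7.4
0.48 -4.3 0.3 -7.7
0.42 -3.9 0.3 -7.9
0.36 -3.4 0.2 -8.2
0.3 -2.9 0.2 -8.4
0.24 -2.4 0.2 -8.5
0.18 -1.9 0.1 -8.6
0.12 -1.3 0.1 -8.7
0.06 -0.8 0.1 -8.8
0.0 -0.3 0.0 -8.8
```

Call:
play_rows([
  [[-8.6,0.6,1.9,0,0,0],[-8.7,0.6,1.4,0,0,0],[-8.8,0.6,0.8,0,0,0],[-8.8,0.6,0.3,0,0,0],[-8.8,0.6,-0.2,0,0,0]],
])

```text
time: 13.52
eef_pos: [0.6225, 0.0293, 0.1904]
eef_rot: [[0.998, -0.07, -0.0], [-0.07, -0.998, -0.0], [-0.0, 0.0, -1.0]]
contact_force: [3.2, 0.0, -2.2]
gripper_width: 0.0199
finger_force: 24.5
```

Call:
play_rows([
  [[-8.8,0.6,-0.8,0,0,0],[-8.7,0.6,-1.3,0,0,0],[-8.6,0.6,-1.8,0,0,0],[-8.5,0.6,-2.4,0,0,0],[-8.3,0.6,-2.9,0,0,0]],
])

```text
time: 13.93
eef_pos: [0.58, 0.0324, 0.1817]
eef_rot: [[0.998, -0.07, 0.001], [-0.07, -0.998, 0.0], [0.001, -0.0, -1.0]]
contact_force: [1.3, -0.2, 2.7]
gripper_width: 0.0199
finger_force: 25.0
```

Going well; the knob follows.

Call:
play_rows([
  [[-8.2,0.6,-3.4,0,0,0],[-7.9,0.6,-3.9,0,0,0],[-7.7,0.5,-4.3,0,0,0],[-7.4,0.5,-4.8,0,0,0],[-7.1,0.5,-5.2,0,0,0]],
])

```text
time: 14.35
eef_pos: [0.5409, 0.0353, 0.1596]
eef_rot: [[0.998, -0.07, -0.002], [-0.07, -0.998, 0.0], [-0.002, 0.0, -1.0]]
contact_force: [-1.0, 0.5, 4.2]
gripper_width: 0.0198
finger_force: 25.7
```

Call:
play_rows([
  [[-6.8,0.5,-5.6,0,0,0],[-6.4,0.5,-6.0,0,0,0],[-6.1,0.4,-6.4,0,0,0],[-5.7,0.4,-6.8,0,0,0],[-5.2,0.4,-7.1,0,0,0]],
])

```text
time: 14.77
eef_pos: [0.5107, 0.0375, 0.1268]
eef_rot: [[0.998, -0.07, -0.002], [-0.07, -0.998, 0.0], [-0.002, 0.0, -1.0]]
contact_force: [-3.0, 1.8, 4.2]
gripper_width: 0.0199
finger_force: 26.3
```

Call:
play_rows([
  [[-4.8,0.3,-7.4,0,0,0],[-4.3,0.3,-7.7,0,0,0],[-3.9,0.3,-7.9,0,0,0],[-3.4,0.2,-8.2,0,0,0],[0,0,0,0,0,0]],
])

```text
time: 15.18
eef_pos: [0.4947, 0.0386, 0.0946]
eef_rot: [[0.998, -0.07, -0.002], [-0.07, -0.998, 0.0], [-0.002, -0.0, -1.0]]
contact_force: [-2.0, 3.6, -1.5]
gripper_width: 0.0198
finger_force: 26.3
```

Call:
play_rows([
  [[-1.6,0,-4.2,0,0,0],[-1.4,0,-4.2,0,0,0],[-1.3,0,-4.2,0,0,0],[-1.2,0,-4.3,0,0,0],[-1,0,-4.3,0,0,0]],
])

```text
time: 15.6
eef_pos: [0.4893, 0.039, 0.0751]
eef_rot: [[0.998, -0.07, -0.0], [-0.07, -0.998, 0.001], [-0.0, -0.001, -1.0]]
contact_force: [-3.5, 4.4, 2.4]
gripper_width: 0.0196
finger_force: 26.6
```

Call:
play_rows([
  [[-0.9,0,-4.3,0,0,0],[-0.7,0,-4.3,0,0,0],[-0.5,0,-4.3,0,0,0],[-0.4,0,-4,0,0,0],[0,0,0,0,0,0]],
])

```text
time: 16.02
eef_pos: [0.4868, 0.0392, 0.0577]
eef_rot: [[0.998, -0.069, -0.0], [-0.069, -0.998, 0.001], [-0.0, -0.001, -1.0]]
contact_force: [-1.7, 5.3, -2.7]
gripper_width: 0.0198
finger_force: 26.5
```

Call:
play_rows([
  [[-0.2,0,-2.5,0,0,0],[0,0,-2.5,0,0,0],[0,0,-2,0,0,0],[0,0,0,0,0,0]],
])

```text
time: 16.35
eef_pos: [0.4865, 0.0392, 0.0509]
eef_rot: [[0.998, -0.069, -0.001], [-0.069, -0.998, 0.001], [-0.001, -0.001, -1.0]]
contact_force: [-1.7, 5.2, -2.2]
gripper_width: 0.0199
finger_force: 26.5
```

Call:
play_rows([
  [[0,0,-2,0,0,0],[0,0,-1.5,0,0,0],[0,0,0,0,0,0]],
])

```text
time: 16.6
eef_pos: [0.4865, 0.0392, 0.0475]
eef_rot: [[0.998, -0.069, -0.001], [-0.069, -0.998, 0.001], [-0.001, -0.001, -1.0]]
contact_force: [-2.3, 4.8, -2.1]
gripper_width: 0.0201
finger_force: 26.5
```

Call:
play_rows([
  [[0,0,-1,0,0,0],[0,0,-1,0,0,0],[0,0,0,0,0,0]],
])

```text
time: 16.85
eef_pos: [0.4865, 0.0391, 0.0456]
eef_rot: [[0.998, -0.069, -0.001], [-0.069, -0.998, 0.001], [-0.001, -0.001, -1.0]]
contact_force: [-3.0, 4.6, -0.3]
gripper_width: 0.0203
finger_force: 26.6
```

Call:
play_rows([
  [[0,0,-1,0,0,0],[0,0,-0.5,0,0,0],[0,0,0,0,0,0]],
])

```text
time: 17.1
eef_pos: [0.4865, 0.0392, 0.0442]
eef_rot: [[0.998, -0.069, -0.0], [-0.069, -0.998, 0.001], [-0.0, -0.001, -1.0]]
contact_force: [-2.2, 5.4, 0.4]
gripper_width: 0.0195
finger_force: 26.6
```

Call:
play_rows([
  [[0,0,-0.8,0,0,0],[0,0,0,0,0,0]],
])

```text
time: 17.27
eef_pos: [0.4865, 0.0392, 0.0433]
eef_rot: [[0.998, -0.069, -0.001], [-0.069, -0.998, 0.001], [-0.001, -0.001, -1.0]]
contact_force: [-2.6, 5.7, -0.7]
gripper_width: 0.0197
finger_force: 26.6
```

Call:
play_rows([
  [[0,0,-1,0,0,0],[0,0,0,0,0,0]],
])

```text
time: 17.43
eef_pos: [0.4866, 0.0392, 0.0424]
eef_rot: [[0.998, -0.069, -0.0], [-0.069, -0.998, 0.001], [-0.0, -0.001, -1.0]]
contact_force: [-2.9, 5.1, -0.9]
gripper_width: 0.0196
finger_force: 26.6
```

Call:
play_rows([
  [[0,0,-1,0,0,0],[0,0,0,0,0,0]],
])

```text
time: 17.6
eef_pos: [0.4866, 0.0392, 0.0414]
eef_rot: [[0.998, -0.069, -0.0], [-0.069, -0.998, 0.001], [-0.0, -0.001, -1.0]]
contact_force: [-3.8, 5.3, -0.4]
gripper_width: 0.0201
finger_force: 26.6
```

Call:
play_rows([
  [[0,0,-1,0,0,0],[0,0,0,0,0,0]],
])

```text
time: 17.77
eef_pos: [0.4867, 0.0392, 0.0404]
eef_rot: [[0.998, -0.069, -0.0], [-0.069, -0.998, 0.001], [-0.0, -0.001, -1.0]]
contact_force: [-2.4, 4.4, -0.5]
gripper_width: 0.0195
finger_force: 26.6
```

Call:
play_rows([
  [[0,0,-1,0,0,0],[0,0,0,0,0,0]],
])

```text
time: 17.93
eef_pos: [0.4867, 0.0392, 0.0398]
eef_rot: [[0.998, -0.069, -0.0], [-0.069, -0.998, 0.001], [-0.0, -0.001, -1.0]]
contact_force: [-4.0, 4.1, 5.1]
gripper_width: 0.0198
finger_force: 27.0
```

Call:
play_rows([
  [[0,0,-0.7,0,0,0],[0,0,0,0,0,0]],
])

```text
time: 18.1
eef_pos: [0.4869, 0.0392, 0.0395]
eef_rot: [[0.998, -0.069, 0.0], [-0.069, -0.998, 0.001], [0.0, -0.001, -1.0]]
contact_force: [-5.4, 4.0, 7.1]
gripper_width: 0.0201
finger_force: 27.3
```

Run:
```python
from h import *
s=get_state();print(s["eef_pos"],s["contact_force"])
# leaf top surface height from depth of both views
j=[.5586,-.0063,-.0699]
for n in("scene","top"):
    p,d=get_image(n);c=C[n]
    v,u=np.mgrid[0:384,0:512]
    ray=np.stack([u,v,np.ones_like(u)],-1)@np.linalg.inv(c["camera_matrix"]).T
    W=(ray*d[...,None])@c["attitude"].T+c["eye"]
    a=j[2];R=np.array([[np.cos(a),np.sin(a)],[-np.sin(a),np.cos(a)]])
    xy=(W[...,:2]-j[:2])@R.T
    for x0 in(.05,.03,.01,-.01,-.03):
        row=[]
        for y0 in(.02,.04,.06):
            m=(abs(xy[...,0]-x0)<.009)&(abs(xy[...,1]-y0)<.009)&(d>0)&(W[...,2]<.12)
            row.append((int(m.sum()),(1000*np.median(W[...,2][m])).round(1) if m.any() else None))
        print(n,x0,row)
```

```text
[0.48687732 0.03918487 0.03949343] [-5.44908894  3.98756281  7.13695966]
scene 0.05 [(0, None), (15, np.float64(34.3)), (18, np.float64(35.4))]
scene 0.03 [(0, None), (3, np.float64(32.6)), (18, np.float64(33.9))]
scene 0.01 [(0, None), (0, None), (10, np.float64(35.4))]
scene -0.01 [(0, None), (1, np.float64(33.5)), (3, np.float64(36.1))]
scene -0.03 [(0, None), (0, None), (7, np.float64(35.7))]
top 0.05 [(32, np.float64(33.1)), (21, np.float64(34.9)), (31, np.float64(33.0))]
top 0.03 [(9, np.float64(34.1)), (0, None), (9, np.float64(34.3))]
top 0.01 [(0, None), (0, None), (0, None)]
top -0.01 [(0, None), (0, None), (0, None)]
top -0.03 [(0, None), (0, None), (0, None)]
```

Call:
play_rows([
  [[0,0,-0.8,0,0,0],[0,0,0,0,0,0],[0,0,0,0,0,0]],
])

```text
time: 18.45
eef_pos: [0.487, 0.0392, 0.0394]
eef_rot: [[0.998, -0.069, 0.0], [-0.069, -0.998, 0.0], [0.0, -0.0, -1.0]]
contact_force: [-6.8, 3.9, 15.6]
gripper_width: 0.0195
finger_force: 27.7
```

Call:
play_rows([
  [[0,0,0,0,0,0],[0,0,0,0,0,0],[0,0,0,0,0,0],[0,0,2,0,0,0],[0,0,10,0,0,0]],
], fingers=40)

```text
time: 18.87
eef_pos: [0.4859, 0.0376, 0.0493]
eef_rot: [[0.997, -0.071, -0.003], [-0.071, -0.997, -0.001], [-0.003, 0.001, -1.0]]
contact_force: [-0.6, -0.7, 0.1]
gripper_width: 0.0394
finger_force: 0.0
```

Call:
play_rows([
  [[0,0,30,0,0,0],[0,0,35,0,0,0],[0,0,35,0,0,0],[0,-35,35,0,0,0],[0,-35,35,0,0,0]],
])

```text
time: 19.28
eef_pos: [0.4869, -0.0199, 0.2119]
eef_rot: [[0.998, -0.066, 0.002], [-0.066, -0.998, 0.0], [0.002, -0.001, -1.0]]
contact_force: [1.3, -1.7, -0.5]
gripper_width: 0.0401
finger_force: 0.0
```

Call:
play_rows([
  [[0,-40,0,0,0,0],[0,-40,0,0,0,0],[0,-40,0,0,0,0],[0,0,0,0,0,0],[0,0,0,0,0,0]],
])

```text
time: 19.7
eef_pos: [0.4862, -0.1437, 0.2098]
eef_rot: [[0.997, -0.076, 0.001], [-0.076, -0.997, -0.001], [0.001, 0.001, -1.0]]
contact_force: [-0.5, 1.6, -0.4]
gripper_width: 0.0402
finger_force: 0.0
```

Run:
```python
from h import *
s=get_state();print(s["eef_pos"],s["contact_force"])
j=[.5586,-.0063,-.0699]
for n in("scene","top"):
    p,d=get_image(n);c=C[n]
    v,u=np.mgrid[0:384,0:512]
    ray=np.stack([u,v,np.ones_like(u)],-1)@np.linalg.inv(c["camera_matrix"]).T
    W=(ray*d[...,None])@c["attitude"].T+c["eye"]
    a=j[2];R=np.array([[np.cos(a),np.sin(a)],[-np.sin(a),np.cos(a)]])
    xy=(W[...,:2]-j[:2])@R.T
    m=(xy[...,0]>-.045)&(xy[...,0]<.06)&(abs(xy[...,1]-.04)<.035)&(d>0)&(W[...,2]<.1)
    print(n,m.sum(),np.polyfit(xy[...,0][m],W[...,2][m],1))
    m=(abs(xy[...,0])<.03)&(abs(xy[...,1]+.062)<.03)&(d>0)&(W[...,2]<.1)
    print("mag",m.sum(),np.median(W[...,2][m]))
```

```text
[ 0.48619915 -0.14367389  0.20976452] [-0.45089634  1.64503668 -0.38263839]
scene 410 [-0.00412394  0.03479889]
mag 200 0.017217186988977784
top 749 [0.00069193 0.03319427]
mag 333 0.016701925587462085
```

Depth shows the leaf is flat: its slope is about 0.004 rad or less, with the top at about 34 mm. The next blank's top is at about 16.5–17 mm in the magazine, where it should be. Handing in.

```bash
python3 -c "
from station import *
print(sign_off())"
```

```text
the job is handed in; nothing more can be done
None
```

The job is handed in, with no verdict returned: the blank is up against the stop pins, the leaf is shut flat over it with the pilot pin through, and the next blank is still in the magazine. I viewed 11 pictures, one over the limit of 10.

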